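Refit the spark screen of a fume extractor and hold its filter reset in

ROBOT

A 7-joint arm with a two-finger parallel gripper is mounted at the origin on a cart in front of the work surface, level with it; the furniture and walls round the work are solid. World frame = base frame: x ahead of the robot, y to its left, z up, the work surface at z = 0. Lengths are in m, angles in rad, forces in N, time in s.
With the tool pointing down it reaches from about 0.4 to 0.9 m from the base axis. Payload 5.6 kg.
Tool frame: the origin (TCP) lies midway between the tips of the shut fingers; the grasp point (between the pads) lies 19 mm behind it; z points along the fingers, y is the line along which they close (so a half turn about z gives the same grasp; the last joint's range is limited). The gripper opens to 92 mm and grips with 3 to 60 N. Pads are 20 mm wide; open, the fingers measure 128 mm over their backs; the gripper's body (75 mm by 189 mm) begins 69 mm behind the grasp point.
Start: joints at [1.163, 0.468, -0.012, 1.603, 0.006, 1.071, -0.056], TCP at [0.232, -0.607, 0.215] pointing down, gripper open.
Joint ranges: [-2.53, 2.53], [-0.31, 2.02], [-1.57, 1.55], [0.28, 2.44], [-1.29, 4.43], [0.15, 1.84], [-2.92, 2.92]. Speed limits (rad/s): [2.57, 2.57, 3.14, 3.14, 3.14, 3.14, 3.14].

INTERFACE

Orientations are given as a 3x3 rotation matrix whose columns are the frame's x, y, z axes.
In Python, from station import env, effector, solver, viewer, workorder, search_frame, tip_of gives the robot as it stands. Calls block until the motion is done:
- env.reach(position, orientation): joint-space move of the TCP to a pose.
- env.movel(position, frame=None, rate=0.15): straight line of the TCP; frame=None keeps the orientation; rate is the mean speed in m/s.
- env.goto_joints(angles): joint-space move.
- effector.release() and effector.grasp(squeeze=None): open the fingers fully, or close them until they stop; squeeze is the grip in N (None keeps the last).
- env.pause(seconds).
- solver.inverse_kinematics(position, orientation): joint angles nearest the present ones, or None.
- env.sense(): the state.
- viewer.read_camera(name): name is "scene" or "top"; returns (picture, depth): 420x560x3 uint8, red, green, blue; 420x560 float32, m along the optical axis (not along the pixel's ray), 0 where there is no reading.
- viewer.camera_info(name): a dict with "intrinsics" (3x3 intrinsics, pixels), "eye" and "rotation" of the camera in the world. Camera axes: x right, y up, looking along -z (the intrinsics and any distortion apply to the point x, -y, -z); pixel columns grow to the right and rows downward; lengths in m; the calibration is good to about 2 mm. A picture is of the moment at which its call begins. camera_info takes no time and is no camera call.
A pose or a line that the arm cannot do raises env.PlanningError and nothing moves.
- workorder.finish_job(): hands the job in; it is judged then, once.
Trained networks look in the newest picture that a camera, given by its name, has taken for a name from the list of things; names that differ only in an ending like _2 or _b are one class to them, and where a whole thing is asked for, a point or a joint stands for the part that bears it (a point fixed in the world has none). Each returns a list of dicts, best first, with "score" (0 to 1); they miss things now and then, are a little off and sometimes report something else, mostly with a low value. They report only what shows in the picture. A call takes as long as a camera call.
- search_frame(camera, name): "at" ([x, y, z] in m, in world coordinates, good to about 4 mm: the middle of the surface that is visible of it).
- tip_of(camera, name): "at" ([x, y, z] in m, in world coordinates, good to about 4 mm: a listed point, or the origin of a listed thing).
The state is a dict: "t": time; "joint_positions": joint angles; "joint_velocities": joint speeds; "tau": joint torques, N m; "ee_pos": TCP position; "tcp_rot": TCP orientation; "wrist_force": force on the tool from outside, world axes, zero at the start; "moment": the same for the moment, N m; "gripper_width": finger opening in m; "grasp_force": force on a finger pad.
Only numpy, scipy, OpenCV 4.12 (cv2) and the standard library are available. Lean on these libraries where they do the work, as an engineer would, in place of code of your own. Each camera call takes 0.05 s, during which the arm holds its last target. There are 200 camera calls.

TASK

The cleaned spark screen has to go back into the bench fume extractor: slide it down, grip tab up, into the slot in the top of the unit until its cover strip lies on the housing all round, and let go of it. Then pick up the pin punch, reach its thin pin through the round access hole in the front and push the recessed filter-reset button fully in; finish with the punch in the gripper, still holding the button in. Do not press the button before the screen is home, and leave the other things on the bench where they are.

Things in the scene. Friction and masses are not known exactly. Their poses are not given: they have to be found in the camera images.
- extractor: grey bench fume extractor, fixed, 200 deep (x), 260 wide (y), 150 high. Origin: centre of its underside; front looks to its -x, towards the robot, turned up to 0.2 rad. Front: slatted grille at left (+y), control panel at right with fixed lamp, round access hole and, lowest, a fixed rocker. Flat top at z 150 but for a round outlet collar 78 across, 30 high, axis at x 50, y -60
- slot_mouth (a point): centre of the screen slot's mouth in the extractor's top (extractor frame: x -45, y 40, z 150); axes as the extractor's. Slot 27 wide (x) by 134 long (y), its mouth bevelled 4 mm outward at 45 degrees, 92 deep; the screen hangs in it by its cover strip, clear of the floor
- access_hole (a point): centre of the access hole in the extractor's front face (extractor frame: x -100, y -85, z 85); axes as the extractor's. Round, 14 in diameter, through a 6 mm panel, a thin steel ring round it; its axis is level, the way in is the extractor's +x
- reset_button (a joint): travel of the filter-reset button behind the access hole, m: 0 = out, 0.005 = fully in (hard stop). A flat grey cap 18 across, concentric with the hole, its face 14 mm behind the front face when out; moves along the extractor's +x against a spring: starts at about 1.5 N, fully in at 5 N
- reset_button_top (a point): centre of the face of the reset button's cap; moves with the button
- screen: spark screen, loose, 0.2 to 0.4 kg, upright on the bench: aluminium-framed mesh panel 24 thick (x), 130 wide (y), 88 high; on it a cover strip 44 (x) by 150 (y) by 4 (z 88 to 92), on that a black grip tab. Origin: centre of its underside, z up. Home, it is centred under slot_mouth, its axes along the slot's, its origin 62 above the extractor's; fits either way round
- screen_tab (a point): centre of the screen's grip tab: a flat block 12 thick (screen x) by 50 wide (screen y) by 26 high (screen z 92 to 118), this point at z 105; it can be gripped from above across its thickness
- punch: parallel pin punch, loose, lying on the bench, 0.09 kg, 150 long: dark hexagonal body 11 across flats (from x -69 to +23), struck end at x -75, at the other end a taper and a bright pin of 5 diameter (x 35 to 75). Its x axis runs along it and points to the pin; it lies on a flat, the axis 5.5 above the bench. Origin at mid length on its underside
- punch_tip (a point): flat end of the punch's pin, on the axis
- punch_grip (a point): point on the axis of the hexagonal body, near the centre of mass, 95 behind the tip: a place to grip it
- marker: bystander: red and white paint marker lying on the bench, 134 long (its y), 17 thick; origin under its middle
- coupon: bystander: bright flat steel bar, 25 by 95 (its y) by 10, lying on the bench; origin at the centre of its underside
- bracket: bystander: dark steel angle bracket standing on the bench, 48 by 62 by 72 high; origin at the centre of its underside

How it is judged:
On the way, in this order (a step that is already met when the one before it is completed fails the run):
1. the screen is home in the slot, its cover strip on the housing, and let go (z of screen in the frame of extractor below 0.065 m and horizontal distance between screen and slot_mouth below 0.006 m and angle between screen's own z axis and vertical below 0.06 rad and contact force between the fingers and screen below 0.3 N), for 0.3 s.
2. the punch is picked up in the gripper (contact force between the fingers and punch above 1 N and height (world z) of punch_grip above 0.04 m), for 0.2 s.
At the end, for the whole second after the job is handed in: The screen sits in the slot within 3 mm of fully down, upright within 0.06 rad and untouched by the fingers; the reset button is held in by at least 4 of its 5 mm by the punch's pin, through the hole, with the punch held still in the fingers, through the last second (all of step 1 and all of step 2 and value of joint reset_button above 0.004 m and distance between punch_tip and reset_button_top below 0.01 m and contact force between punch and extractor above 1.5 N and linear speed of punch below 0.02 m/s); the arm keeps its last pose, push and grip.
It fails at once if the reset button is pressed before the screen is home (value of joint reset_button above 0.002 m and (z of screen in the frame of extractor above 0.067 m or horizontal distance between screen and slot_mouth above 0.008 m)).
It fails at once if a bystander is shoved out of its place (distance of any of marker, coupon, bracket from where it was at the start of the episode above 0.03 m).
It also fails if it takes over 56 s, if anything falls off the work surface, if the arm or the gripper's body presses on something with over 40 N, if the wrist force passes 120 N, or if a joint passes its speed limit or range.

## Working session

There is one attempt and no reset: what is moved stays moved. The work goes in short steps, each a Python script; the robot and the scene stay as the last script left them, time stands still between calls to the robot, and variables do not carry over. Pictures are saved under pics/ and viewed, at most 10 in all, crops included, and the job is handed in when it is done.

```bash
ls; mkdir -p pics; cat > h.py <<'E'
import numpy as np, cv2
from station import env, effector, solver, viewer, workorder, search_frame, tip_of
def snap(c,tag):
    p,d=viewer.read_camera(c); np.savez(f'pics/{tag}.npz',p=p,d=d); cv2.imwrite(f'pics/{tag}.png',p[:,:,::-1]); return p,d
def cloud(c,d):
    i=viewer.camera_info(c); K=np.array(i['intrinsics']); v,u=np.mgrid[:d.shape[0],:d.shape[1]]
    P=np.stack([(u-K[0,2])/K[0,0]*d,-(v-K[1,2])/K[1,1]*d,-d],-1)
    W=P@np.array(i['rotation']).T+np.array(i['eye']); W[d==0]=np.nan; return W
def down(yaw): # tool y (closing) at world yaw, z down
    y=np.array([np.cos(yaw),np.sin(yaw),0]);z=np.array([0,0,-1.]);return np.stack([np.cross(y,z),y,z],1)
E
python3 - <<'E'
from h import *
for c in('scene','top'):
    i=viewer.camera_info(c);print(c,{k:np.round(v,3).tolist() if not isinstance(v,str) else v for k,v in i.items()})
    snap(c,c+'0')
    for n in['extractor','slot_mouth','access_hole','reset_button_top','screen','screen_tab','punch','punch_tip','punch_grip','marker','coupon','bracket']:
        r=tip_of(c,n);print(n,[(np.round(x['at'],3).tolist(),round(x['score'],2)) for x in r[:2]])
print(env.sense()['t'])
a=np.hstack([cv2.imread('pics/scene0.png'),cv2.imread('pics/top0.png')]);print(a.shape)
E
```

```text
pics
scene {'intrinsics': [[467.236, 0.0, 282.769], [0.0, 467.236, 206.504], [0.0, 0.0, 1.0]], 'eye': [-0.274, 0.55, 0.749], 'rotation': [[-0.511, 0.47, -0.719], [-0.859, -0.285, 0.425], [-0.006, 0.835, 0.55]]}
extractor [([0.697, -0.007, 0.001], 0.89), ([0.447, -0.051, 0.002], 0.28)]
slot_mouth [([0.646, 0.017, 0.148], 0.96), ([0.517, 0.269, 0.004], 0.45)]
access_hole [([0.611, -0.112, 0.088], 0.73)]
reset_button_top []
screen []
screen_tab [([0.461, -0.235, 0.103], 0.82)]
punch [([0.448, 0.279, -0.0], 0.61)]
punch_tip [([0.516, 0.268, 0.008], 0.75)]
punch_grip [([0.456, 0.041, -0.0], 0.6)]
marker [([0.454, 0.043, -0.003], 0.73)]
coupon [([0.447, -0.053, 0.001], 0.74)]
bracket [([0.61, 0.362, -0.001], 0.87)]
top {'intrinsics': [[517.971, 0.0, 281.012], [0.0, 517.971, 216.813], [0.0, 0.0, 1.0]], 'eye': [0.458, 0.075, 1.534], 'rotation': [[-0.0, 0.997, -0.078], [-1.0, 0.001, 0.012], [0.012, 0.078, 0.997]]}
extractor [([0.696, -0.013, 0.0], 0.83)]
slot_mouth [([0.644, 0.016, 0.15], 0.62)]
access_hole [([0.615, -0.113, 0.08], 0.95)]
reset_button_top []
screen [([0.46, -0.238, -0.001], 0.92)]
screen_tab [([0.459, -0.242, 0.106], 0.76)]
punch [([0.444, 0.278, -0.002], 0.45)]
punch_tip [([0.52, 0.27, 0.004], 0.73)]
punch_grip [([0.426, 0.274, 0.005], 0.65)]
marker [([0.456, 0.045, 0.001], 0.51), ([0.696, -0.015, -0.0], 0.22)]
coupon [([0.446, -0.053, 0.0], 0.83)]
bracket [([0.613, 0.362, -0.001], 0.89)]
1.3
(420, 1120, 3)
```

View pics/scene0.png

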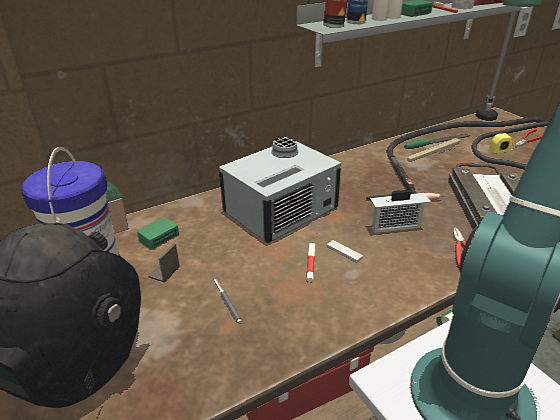

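View pics/top0.png

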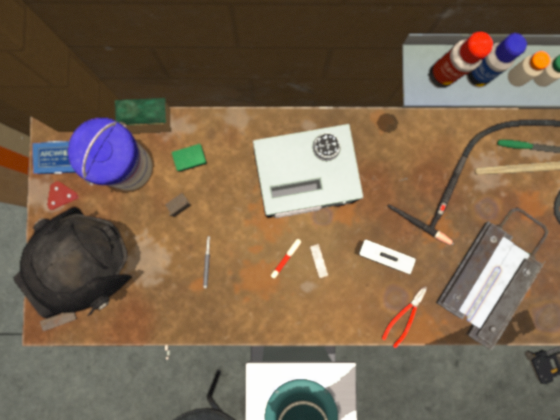

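The scene view shows the extractor around (280,190), the screen at (400,213), the punch at (228,300) with its pin up-left, the marker at (310,262) and the coupon at (345,251). The top view shows the slot at (297,188), the screen tab at (388,257) and the punch from (206,288) to (208,237). Next I'll refine the poses from depth and colour.

```bash
python3 - <<'E'
from h import *
def rect(P,n):
    (c,s,a)=cv2.minAreaRect((P[:,:2]*1000).astype(np.float32)); print(n,len(P),np.round(c,1),np.round(s,1),round(a,1),'z',np.round(np.nanmedian(P[:,2])*1000,1))
for c in('scene','top'):
    f=np.load(f'pics/{c}0.npz');W=cloud(c,f['d']);p=f['p'].astype(int)
    X,Y,Z=W[...,0],W[...,1],W[...,2]
    B=lambda x0,x1,y0,y1,z0,z1:(X>x0)&(X<x1)&(Y>y0)&(Y<y1)&(Z>z0)&(Z<z1)
    print(c,'bench z',np.nanmedian(Z[B(.35,.55,.1,.2,-.05,.05)]))
    def big(m):
        n,l,s,_=cv2.connectedComponentsWithStats(m.astype(np.uint8)); return l==1+np.argmax(s[1:,4])
    m=B(.55,.85,-.2,.2,.143,.157);rect(W[big(m)],'top')
    m=B(.60,.70,-.08,.11,.0,.14); m=m&cv2.erode(cv2.dilate(B(.55,.85,-.2,.2,.143,.157).astype(np.uint8),np.ones((25,25))),np.ones((27,27))).astype(bool);
    if m.any():rect(W[big(m)],'slot')
    m=B(.38,.54,-.36,-.12,.083,.1);rect(W[big(m)],'strip')
    m=B(.38,.54,-.36,-.12,.108,.13);rect(W[big(m)],'tab')
    m=B(.33,.56,.22,.33,.004,.03);rect(W[big(m)],'punch depth')
    g=B(.33,.56,.22,.33,-.02,.03)
    bl=(p[...,2]-p[...,0]>-12)&g; bl=big(bl); rect(W[bl],'punch col'); 
    v,u=np.nonzero(bl);print(u.min(),u.max(),v.min(),v.max())
E
```

```text
scene bench z -0.0012763617270741823
top 3218 [692.9 -12.5] [212.7 269.6] 10.7 z 148.3
slot 185 [657.7  15.6] [ 18.7 128.7] 4.5 z 132.9
strip 515 [ 456.8 -236. ] [150.8  52.1] 67.7 z 90.5
tab 87 [ 456.9 -235.4] [49.2 14.7] 70.2 z 114.5
punch depth 216 [440.5 276.3] [ 12.5 148. ] 86.2 z 8.2
punch col 202 [440.6 276.5] [ 12. 148.] 86.4 z 8.5
214 240 279 323
top bench z 0.0004339905284207468
top 6128 [697.5 -15. ] [205.1 265.2] 10.1 z 150.6
slot 469 [652.1  16.6] [ 25.9 133.6] 6.0 z 61.8
strip 756 [ 461.1 -239.3] [150.4  44.3] 68.9 z 92.6
tab 82 [ 461.3 -238.1] [49.1 11.9] 68.4 z 117.6
punch depth 191 [445.4 270.6] [ 25.9 149. ] 83.9 z 9.0
punch col 16 [414.8 277.2] [35.  4.] 0.9 z 10.2
205 206 266 278
```

```bash
cat >> h.py <<'E'
def st(t=''):
    s=env.sense();print(t,'t',round(s['t'],2),'p',np.round(s['ee_pos'],4),'F',np.round(s['wrist_force'],2),'w',round(s['gripper_width'],4),'g',np.round(s['grasp_force'],1),'q7',np.round(s['joint_positions'][-1],2));return s
E
python3 - <<'E'
from h import *
s=st();print(np.round(s['tcp_rot'],2))
def best(p,yaws):
    for y in yaws: print(round(y,2),np.round(q,2) if (q:=solver.inverse_kinematics(p,down(y))) is not None else None)
P=[.459,-.2378,.2]; S=[.6455,.0165,.3]
for k in (0,np.pi,-np.pi):
    best(P,[-.368+k]);best(S,[.177+k]);best([.42,.275,.1],[1.52+k]); best([.53,-.13,.07],[1.747+k])
E
```

```text
t 1.3 p [ 0.2318 -0.6073  0.2146] F [ 0.08  0.1  -0.26] w 0.0916 g 0.0 q7 -0.06
[[ 0.93  0.36 -0.  ]
 [ 0.36 -0.93 -0.  ]
 [-0.    0.   -1.  ]]
-0.37 [ 0.73  0.29 -0.37  1.92  0.13  0.95 -0.07]
0.18 [ 0.41  0.49 -0.7   1.48  0.33  1.29 -0.15]
1.52 [ 0.07  0.57 -0.9   2.01  0.6   0.85  0.35]
1.75 [ 0.69  0.6  -0.66  1.93  0.51  0.78  1.49]
2.77 [-0.58  0.59  1.36  1.99 -0.66  1.11 -2.44]
3.32 [-0.89  0.72  1.35  1.57 -0.71  1.42 -2.45]
4.66 [ 0.11  0.6  -0.95  2.01  0.64  0.87 -2.83]
4.89 [ 0.38  0.51 -0.26  1.95  0.19  0.7  -1.38]
-3.51 [-0.58  0.59  1.36  1.99 -0.66  1.11 -2.44]
-2.96 [-0.89  0.72  1.35  1.57 -0.71  1.42 -2.45]
-1.62 [ 0.11  0.6  -0.95  2.01  0.64  0.87 -2.83]
-1.39 [ 0.38  0.51 -0.26  1.95  0.19  0.7  -1.38]
```

```bash
python3 - <<'E'
from h import *
env.reach([.459,-.2378,.2],down(-.368));st()
env.movel([.459,-.2378,.0955],rate=.12);st('down')
effector.grasp(40);st('grasp')
env.movel([.459,-.2378,.31],rate=.2);st('up')
env.reach([.6455,.0165,.30],down(.177));st('hover')
p,d=snap('top','top1');snap('scene','scene1')
W=cloud('top',d);m=(W[...,2]>.285)&(W[...,2]<.315)&(W[...,0]>.55)&(W[...,0]<.75)&(abs(W[...,1])<.15)
print(np.histogram(W[(W[...,0]>.6)&(W[...,0]<.7)&(abs(W[...,1])<.12)][:,2],bins=np.arange(.14,.4,.01)))
P=W[m];print(len(P),cv2.minAreaRect((P[:,:2]*1000).astype(np.float32)))
E
python3 -c "
import cv2
a=cv2.imread('pics/top1.png')[80:280,180:420];b=cv2.imread('pics/scene1.png')[80:280,180:420]
cv2.imwrite('pics/c1.png',cv2.resize(cv2.vconcat([a,b]),None,fx=1.5,fy=1.5))"
```

```text
t 2.9 p [ 0.4585 -0.2395  0.1999] F [0.31 1.03 0.33] w 0.092 g 0.0 q7 -0.07
down t 3.92 p [ 0.4595 -0.2381  0.0961] F [ 0.04 -0.89  0.48] w 0.092 g 0.0 q7 -0.14
grasp t 5.11 p [ 0.459  -0.2378  0.0955] F [ 0.47 -0.18 -0.77] w 0.0117 g 40.0 q7 -0.14
up t 6.33 p [ 0.4582 -0.2375  0.3087] F [-0.5  -0.7  -4.23] w 0.0118 g 40.0 q7 -0.02
hover t 7.53 p [0.6453 0.014  0.2998] F [-0.12  0.87 -3.03] w 0.012 g 40.0 q7 -0.11
(array([291, 396,   1,   0,   0,   0,   3,   1,   0,   0,   0,   0,   0,
         0,   2, 329,  39,   0,   1,   0,   0,   0,   0,   0,   0]), array([0.14, 0.15, 0.16, 0.17, 0.18, 0.19, 0.2 , 0.21, 0.22, 0.23, 0.24,
       0.25, 0.26, 0.27, 0.28, 0.29, 0.3 , 0.31, 0.32, 0.33, 0.34, 0.35,
       0.36, 0.37, 0.38, 0.39]))
370 ((638.3050537109375, 61.31986999511719), (44.62453079223633, 50.76656723022461), 10.299660682678223)
```

View pics/c1.png

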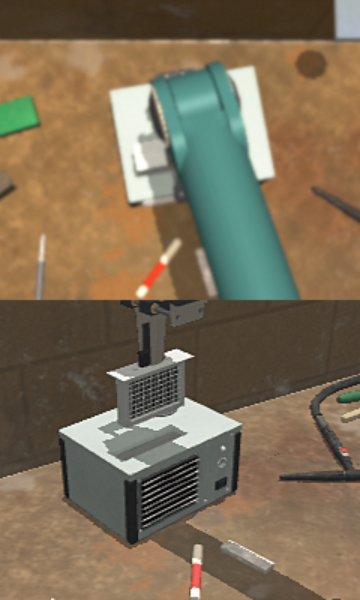

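The crop shows the screen held upright, cover strip level, over the extractor. The +y end of the strip is visible at about (152,155) in the top crop, and the whole screen in the scene crop. I'll re-measure now that the arm has settled.

```bash
cat > m.py <<'E'
from h import *
st()
c,s=np.cos(.177),np.sin(.177); ex=np.array([c,s]); ey=np.array([-s,c])
def faces(cam,d,zt,zs):
    W=cloud(cam,d);o={}
    B=(W[...,0]>.5)&(W[...,0]<.9)&(abs(W[...,1])<.25)
    for n,z in(('top',zt),('strip',zs)):
        m=B&(abs(W[...,2]-z)<.007)
        if n=='strip': m&=(abs(W[...,0]-.645)<.07)&(abs(W[...,1]-.015)<.1)
        k,l,stt,_=cv2.connectedComponentsWithStats(m.astype(np.uint8));P=W[l==1+np.argmax(stt[1:,4])][:,:2]*1000
        a,b=P@ex,P@ey
        print(cam,n,len(P),'x',np.round(np.percentile(a,[0,1,99,100]),1),'y',np.round(np.percentile(b,[0,1,99,100]),1),np.round(cv2.minAreaRect(P.astype(np.float32)),1) if 0 else round(cv2.minAreaRect(P.astype(np.float32))[2],1))
for cam in('top','scene'):
    faces(cam,np.load(f'pics/{cam}0.npz')['d'],.15,.092)if 0 else None
    p,d=snap(cam,cam+'2');zs=env.sense()['ee_pos'][2]-.003
    faces(cam,np.load(f'pics/{cam}0.npz')['d'],.15,.15)
    faces(cam,d,.15,zs)
print('tcp',env.sense()['ee_pos'][:2]@ex,env.sense()['ee_pos'][:2]@ey)
E
python3 m.py
```

```text
t 7.63 p [0.6453 0.0138 0.3002] F [ 0.36 -0.19 -3.27] w 0.0118 g 40.0 q7 -0.11
top top 6128 x [581.5 582.8 784.3 786.5] y [-270.2 -266.6   -7.2   -5. ] 10.1
top strip 2825 x [581.5 582.3 716.1 723.3] y [-209.3 -201.1   -7.1   -5. ] 0.1
top top 1595 x [581.4 582.9 784.5 786.5] y [-90.1 -85.6  -5.6  -4.9] 10.1
top strip 363 x [617.3 617.6 660.8 661.2] y [-77.3 -75.5 -27.2 -26.6] 9.6
scene top 3218 x [574.4 577.6 780.4 786.8] y [-270.  -263.1   -1.4    0.8] 10.7
scene strip 1700 x [574.8 577.5 714.8 722.6] y [-207.3 -200.2   -1.7   -0. ] 0.2
scene top 2844 x [574.9 577.4 778.6 785.2] y [-268.8 -262.4   -1.5    0.3] 9.9
scene strip 447 x [611.1 612.5 656.9 660.8] y [-175.4 -171.1  -23.7  -22.9] 7.5
tcp 0.6378324397643597 -0.09935549147911531
```

```bash
sed -i 's/^st()$/st()\nimport sys/' m.py; python3 - <<'E'
from h import *
env.movel([.6444,.0209,.258],down(.177),rate=.1);env.pause(.3);st();env.pause(.1);st()
E
sed -i "s/+'2'/+'3'/" m.py; python3 m.py
```

```text
t 8.61 p [0.6447 0.0209 0.2586] F [ 0.2  -0.68 -2.7 ] w 0.0118 g 40.0 q7 -0.13
 t 8.71 p [0.6445 0.0209 0.2583] F [-1.03 -0.37 -3.92] w 0.0116 g 40.0 q7 -0.13
 t 8.71 p [0.6445 0.0209 0.2583] F [-1.03 -0.37 -3.92] w 0.0116 g 40.0 q7 -0.13
top top 6128 x [581.5 582.8 784.3 786.5] y [-270.2 -266.6   -7.2   -5. ] 10.1
top strip 2825 x [581.5 582.3 716.1 723.3] y [-209.3 -201.1   -7.1   -5. ] 0.1
top top 1352 x [581.6 582.9 784.5 786.1] y [-79.2 -75.9  -5.5  -4.9] 10.1
top strip 332 x [617.4 617.8 660.8 661.6] y [-68.5 -67.9 -20.3 -19.8] 10.1
scene top 3218 x [574.4 577.6 780.4 786.8] y [-270.  -263.1   -1.4    0.8] 10.7
scene strip 1700 x [574.8 577.5 714.8 722.6] y [-207.3 -200.2   -1.7   -0. ] 0.2
scene top 2180 x [574.2 577.2 780.4 785.1] y [-266.4 -264.    -0.9    0.9] 10.0
scene strip 455 x [611.9 612.6 657.7 658.7] y [-167.6 -164.4  -17.   -16.3] 9.9
tcp 0.6380481413681621 -0.09291631823656064
```

```bash
python3 - <<'E'
from h import *
z=.243
env.movel([.6446,.0189,z],rate=.05);env.pause(.2);s=st()
while z>.157:
    z-=.006 if z>.222 or z<.18 else .015
    env.movel([.6446,.0189,z],rate=.06);s=st()
    if abs(s['wrist_force'][2]+3.3)>12 or np.hypot(*s['wrist_force'][:2])>15: print('contact');break
E
```

```text
t 9.46 p [0.6447 0.019  0.2433] F [ 0.04  0.44 -3.22] w 0.0116 g 40.0 q7 -0.13
 t 9.71 p [0.6443 0.0188 0.2364] F [ 1.26 -0.92 -2.39] w 0.0113 g 40.0 q7 -0.14
 t 9.96 p [0.6442 0.0188 0.2303] F [ 0.37  0.18 -3.82] w 0.0116 g 40.0 q7 -0.14
 t 10.21 p [0.6443 0.0188 0.2244] F [ 0.68  0.03 -3.17] w 0.0117 g 40.0 q7 -0.14
 t 10.46 p [0.6443 0.0188 0.2185] F [-1.06 -0.53 -2.3 ] w 0.0114 g 40.0 q7 -0.15
 t 10.86 p [0.6444 0.0189 0.2034] F [ 0.16 -0.09 -3.62] w 0.0119 g 40.0 q7 -0.15
 t 11.26 p [0.6444 0.0188 0.1884] F [ 0.13 -0.68 -2.51] w 0.0118 g 40.0 q7 -0.16
 t 11.66 p [0.6444 0.0189 0.1735] F [ 0.58  0.49 -3.65] w 0.0117 g 40.0 q7 -0.17
 t 11.91 p [0.6445 0.0189 0.1676] F [ 0.09 -0.28 -3.38] w 0.0117 g 40.0 q7 -0.17
 t 12.16 p [0.6444 0.0188 0.1615] F [ 0.15 -0.13 -2.13] w 0.0119 g 40.0 q7 -0.18
 t 12.41 p [0.6456 0.0191 0.1571] F [-0.04  0.29  3.63] w 0.0118 g 40.0 q7 -0.18
```

```bash
python3 - <<'E'
from h import *
effector.release();st()
env.movel([.6446,.0189,.27],rate=.25)
env.reach([.45,.15,.25],down(1.5));env.pause(.4);st()
c,s=np.cos(.177),np.sin(.177); ex=np.array([c,s]); ey=np.array([-s,c])
for cam in('top','scene'):
    p,d=snap(cam,cam+'4');W=cloud(cam,d)
    m=(abs(W[...,0]-.645)<.035)&(abs(W[...,1]-.018)<.07)
    print(cam,np.round(np.histogram(W[m][:,2],bins=np.arange(.13,.19,.004))[0]))
    m=(W[...,2]>.171)&(W[...,2]<.19)&(abs(W[...,0]-.645)<.04)&(abs(W[...,1]-.018)<.06);P=W[m]*1000;print(np.median(P,0),np.median(P[:,:2]@ex),np.median(P[:,:2]@ey))
    for n in('punch_tip','punch_grip','punch'): print(n,[(np.round(x['at'],3).tolist(),round(x['score'],2)) for x in tip_of(cam,n)[:2]])
a=cv2.imread('pics/scene4.png')[110:335,180:380];b=cv2.imread('pics/top4.png')[110:335,180:380]
cv2.imwrite('pics/c4.png',cv2.resize(cv2.hconcat([a,b]),None,fx=2,fy=2))
E
```

```text
t 13.64 p [0.6446 0.0189 0.156 ] F [0.13 0.24 0.38] w 0.0918 g 0.0 q7 -0.18
 t 15.59 p [0.4503 0.1499 0.25  ] F [ 0.72  0.09 -0.86] w 0.0921 g 0.0 q7 0.87
top [  0   0   1  33 172 529 428  97   9   5   2  20  48  17]
[647.21311297  17.70698915 179.78633768] 639.5442533852683 -96.31757493259542
punch_tip [([0.648, 0.018, 0.148], 0.26)]
punch_grip [([0.426, 0.275, 0.002], 0.54)]
punch []
scene [  0   0   0   4 151 250  46  23  21  24  22  40  21   0]
[639.92740852  20.22891845 176.57600054] 633.0006421870082 -93.06533541336455
punch_tip [([0.516, 0.27, 0.005], 0.78)]
punch_grip [([0.423, 0.275, 0.002], 0.71)]
punch [([0.446, 0.274, 0.001], 0.59)]
```

View pics/c4.png

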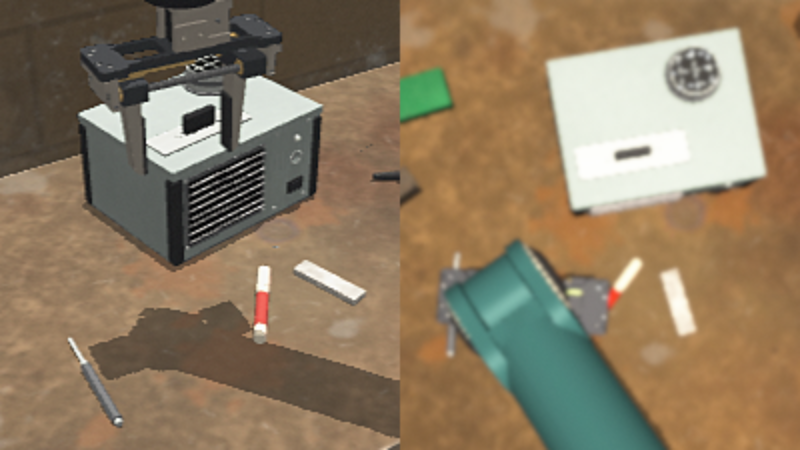

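The screen is home, with its strip flush on the housing and its tab at (633,152) in the right crop. The punch is clear, lying from (72,342) to (120,423) in the left crop. Next is the punch.

```bash
python3 - <<'E'
from h import *
R=down(1.51);g=[.4245,.2764]
env.reach(g+[.12],R)
env.movel(g+[.03],rate=.15);env.movel(g+[.0025],rate=.05);st('down')
effector.grasp(45);st('grasp')
env.movel(g+[.12],rate=.12);env.pause(.3);st('up')
ex=np.array([np.cos(.177),np.sin(.177)]);ey=np.array([-ex[1],ex[0]])
q=(.5822-.076-.06)*ex-.2207*ey
env.reach([q[0],q[1],.13],down(.177+np.pi/2));env.pause(.4);st('pre')
for cam in('scene','top'):
    snap(cam,cam+'5')
    for n in('punch_tip','punch_grip','access_hole'): print(n,[(np.round(x['at'],3).tolist(),round(x['score'],2)) for x in tip_of(cam,n)[:2]])
a=cv2.imread('pics/scene5.png')[130:280,230:380];b=cv2.imread('pics/top5.png')[130:280,230:380]
cv2.imwrite('pics/c5.png',cv2.resize(cv2.hconcat([a,b]),None,fx=2.6,fy=2.6))
E
```

```text
down t 18.2 p [0.4244 0.2766 0.0024] F [-0.13  0.47  0.29] w 0.0918 g 0.0 q7 0.23
grasp t 19.41 p [0.4245 0.2765 0.0025] F [ 0.54  0.54 -0.22] w 0.0105 g 45.0 q7 0.23
up t 20.83 p [0.4243 0.2764 0.1196] F [-0.07  0.19 -1.49] w 0.0103 g 45.0 q7 0.4
pre t 22.77 p [ 0.4782 -0.1383  0.13  ] F [ 0.05  0.27 -0.63] w 0.0101 g 44.9 q7 1.48
punch_tip [([0.57, -0.123, 0.117], 0.49)]
punch_grip [([0.479, -0.139, 0.123], 0.6)]
access_hole [([0.613, -0.111, 0.085], 0.78), ([0.479, -0.142, 0.124], 0.49)]
punch_tip [([0.573, -0.129, 0.116], 0.53)]
punch_grip []
access_hole [([0.614, -0.11, 0.082], 0.82)]
```

View pics/c5.png

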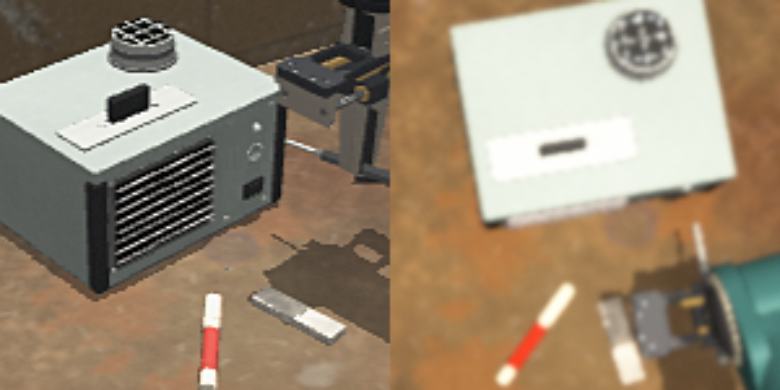

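The punch is in the gripper, its pin pointing at the front, with its tip at about (290,143) in the left crop. The hole ring is at (254,152). I'll measure the pin line and the hole from depth.

```bash
python3 - <<'E'
from h import *
ex=np.array([np.cos(.177),np.sin(.177)]);ey=np.array([-ex[1],ex[0]])
for cam in('scene','top'):
    f=np.load(f'pics/{cam}5.npz');W=cloud(cam,f['d']);a=W[...,:2]@ex;b=W[...,:2]@ey
    m=(a>.455)&(a<.575)&(abs(b+.22)<.025)&(W[...,2]>.085)&(W[...,2]<.16)
    A=a[m]*1e3;Bq=b[m]*1e3;Z=W[...,2][m]*1e3;o=np.argsort(A)
    for lo in range(455,575,8):
        k=(A>=lo)&(A<lo+8)
        if k.any(): print(cam,lo,k.sum(),'y',np.round([np.median(Bq[k]),Bq[k].min(),Bq[k].max()],1),'z',np.round([np.median(Z[k]),Z[k].max()],1))
    print('max',A.max())
f=np.load('pics/scene5.npz')['p'];c=f[165:210,310:345];cv2.imwrite('pics/c6.png',cv2.resize(c[:,:,::-1],None,fx=12,fy=12,interpolation=cv2.INTER_NEAREST))
E
```

```text
scene 455 1 y [-203. -203. -203.] z [156.3 156.3]
scene 463 8 y [-215.4 -219.5 -212.8] z [129.5 131.3]
scene 471 10 y [-216.  -221.2 -213.8] z [126.8 130.4]
scene 479 12 y [-215.4 -222.7 -213.6] z [126.9 130.5]
scene 487 6 y [-216.1 -218.2 -213.9] z [123.6 127.9]
scene 495 6 y [-219.9 -223.4 -214.6] z [122.8 125.1]
scene 503 4 y [-218.9 -220.  -217.3] z [122.7 123.2]
scene 511 5 y [-218.6 -222.6 -218. ] z [120.2 122.2]
scene 519 5 y [-217.4 -219.6 -216.6] z [119.7 120.5]
scene 527 5 y [-218.4 -221.2 -216.5] z [117.6 120.1]
scene 535 1 y [-220.8 -220.8 -220.8] z [114.8 114.8]
scene 567 1 y [-218.4 -218.4 -218.4] z [115.9 115.9]
max 574.9389476159739
top 479 7 y [-221.1 -224.3 -217.7] z [131.2 136.5]
top 487 9 y [-222.1 -226.5 -219.1] z [130.4 136.9]
top 495 7 y [-224.4 -226.4 -220.6] z [125.7 129.9]
top 503 5 y [-222.6 -225.7 -221. ] z [126.3 128.6]
top 511 6 y [-223.2 -225.5 -221.4] z [122.2 129.1]
top 519 6 y [-223.7 -225.8 -221.5] z [122.6 125.9]
top 527 6 y [-223.8 -225.8 -222.2] z [121.7 126.9]
top 535 4 y [-222.7 -224.7 -221.3] z [120.1 124.3]
max 539.976408851725
```

View pics/c6.png

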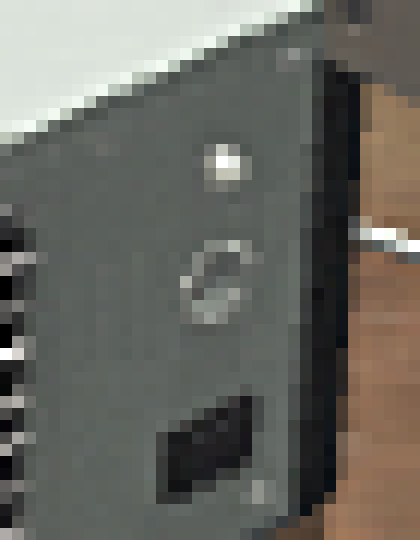

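The crop shows the ring centred at (218,281), which is scene pixel (327.7,188), and the pin entering at (360,235). The punch has drooped about 0.17 rad, so I'll tilt the tool to level it and look again near the hole.

```bash
cat >> h.py <<'E'
from scipy.spatial.transform import Rotation as Ro
ex=np.array([np.cos(.177),np.sin(.177),0]);ey=np.array([-ex[1],ex[0],0]);ez=np.array([0,0,1.])
def pose(tip_x,y,z,tilt=.168,yaw=0): # tip in x',y',z
    R=Ro.from_rotvec(yaw*ez).as_matrix()@Ro.from_rotvec(-tilt*ey).as_matrix()@down(.177+np.pi/2)
    P=(tip_x)*ex+y*ey+z*ez-.095*(Ro.from_rotvec(yaw*ez).as_matrix()@ex)
    return P+.003*R[:,2],R
def pin(cam,d,lo,hi,z0):
    W=cloud(cam,d);a=W@ex;b=W@ey
    m=(a>lo)&(a<hi)&(abs(b+.22)<.02)&(abs(W[...,2]-z0)<.02);A=a[m]*1e3;B=b[m]*1e3;Z=W[...,2][m]*1e3
    if len(A)<6: print(cam,'few',len(A));return
    for n,V in(('y',B),('z',Z)):
        k=np.polyfit(A,V,1);r=abs(V-np.polyval(k,A));g=r<=np.percentile(r,80);k=np.polyfit(A[g],V[g],1)
        print(cam,n,len(A),'slope',round(k[0],3),'at',hi,round(np.polyval(k,hi*1e3),1))
def ray(cam,u,v,x):
    i=viewer.camera_info(cam);K=np.array(i['intrinsics']);d=np.array(i['rotation'])@np.array([(u-K[0,2])/K[0,0],-(v-K[1,2])/K[1,1],-1]);e=np.array(i['eye'])
    P=e+d*((x-e@ex)/(d@ex));return P@ey,P[2]
E
python3 - <<'E'
from h import *
for x in(.5776,.5822): print('hole ray scene',ray('scene',327.7,188,x))
p,R=pose(.557,-.2205,.085);q,_=pose(.53,-.2205,.10)
print(p,R,np.round(solver.inverse_kinematics(p,R),2))
env.reach(q,R);env.movel(p,R,rate=.08);env.pause(.3);s=st();print(s['ee_pos']-p)
for cam in('scene','top'):
    _,d=snap(cam,cam+'7');pin(cam,d,.515,.555,.085);pin(cam,d,.47,.51,.085)
    print([(np.round(x['at'],3).tolist(),round(x['score'],2)) for n in('punch_tip','access_hole') for x in tip_of(cam,n)[:1]])
f=cv2.imread('pics/scene7.png')[160:215,300:370];cv2.imwrite('pics/c7.png',cv2.resize(f,None,fx=10,fy=10,interpolation=cv2.INTER_NEAREST))
E
```

```text
hole ray scene (np.float64(-0.21810438649298358), np.float64(0.08650404239749365))
hole ray scene (np.float64(-0.22305632121029598), np.float64(0.08244815910357339))
[ 0.4941007  -0.13561897  0.08204224] [[-9.70517476e-01 -1.76077241e-01  1.64598399e-01]
 [-1.73598278e-01  9.84376353e-01  2.94420238e-02]
 [-1.67210842e-01 -2.00505342e-18 -9.85921160e-01]] [ 0.97  0.55 -0.88  2.11  0.66  0.6   1.41]
 t 24.39 p [ 0.4939 -0.1359  0.0822] F [-0.45 -1.04 -1.14] w 0.0096 g 44.9 q7 1.41
[-0.00019424 -0.00026622  0.00016564]
scene y 23 slope 0.018 at 0.555 -218.7
scene z 23 slope -0.01 at 0.555 84.8
scene y 41 slope -0.054 at 0.51 -217.9
scene z 41 slope 0.026 at 0.51 85.7
[([0.585, -0.121, 0.087], 0.72), ([0.613, -0.113, 0.083], 0.95)]
top y 27 slope -0.006 at 0.555 -223.5
top z 27 slope -0.014 at 0.555 88.3
top y 41 slope 0.015 at 0.51 -222.4
top z 41 slope 0.085 at 0.51 90.3
[([0.592, -0.122, 0.082], 0.59), ([0.615, -0.11, 0.082], 0.92)]
```

View pics/c7.png

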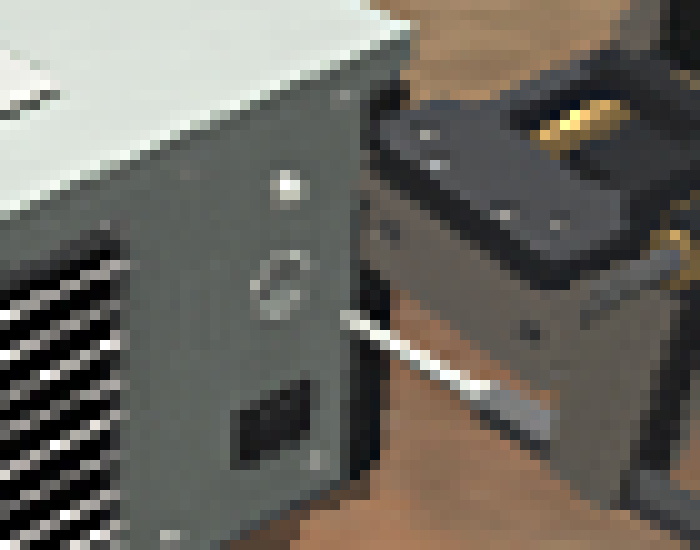

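The pin is now level. Its image line from (490,385) through the tip (345,318) extends to about (281,288), against the ring centre at (281,284), so it is nearly aligned. I'll insert with small corrections and watch the force.

```bash
python3 - <<'E'
from h import *
Y,Z=-.2200,.0856
p,R=pose(.572,Y,Z);env.movel(p,R,rate=.05);env.pause(.2)
f0=np.mean([(env.pause(.03),env.sense()['wrist_force'])[1] for _ in range(8)],0);print('f0',f0)
x=.572
while x<.608:
    x+=.003 if x<.59 else .0015
    p,R=pose(x,Y,Z);env.movel(p,R,rate=.03)
    F=np.mean([(env.pause(.02),env.sense()['wrist_force'])[1] for _ in range(5)],0)-f0
    print(round(x,4),'ax,lat,z',np.round([F@ex,F@ey,F[2]],1),round(env.sense()['t'],1))
    if F@ex<-8 or np.hypot(F@ey,F[2])>6: print('stop');break
E
```

```text
f0 [-0.24437434  0.38821121 -0.78272989]
0.575 ax,lat,z [ 0.4 -0.2 -0.2] 25.9
0.578 ax,lat,z [-0.  -0.2 -0.3] 26.3
0.581 ax,lat,z [ 0.4 -0.6 -0. ] 26.6
0.584 ax,lat,z [ 0.3 -0.1  0.2] 26.9
0.587 ax,lat,z [ 0.7 -0.6  0.1] 27.3
0.59 ax,lat,z [ 0.4 -0.5 -0.2] 27.6
0.5915 ax,lat,z [ 0.3 -0.6  0.2] 27.9
0.593 ax,lat,z [ 0.6 -0.4 -0.7] 28.3
0.5945 ax,lat,z [ 0.2 -0.4 -0.3] 28.6
0.596 ax,lat,z [-0.2 -0.5 -0.2] 28.9
0.5975 ax,lat,z [-1.6 -0.3  0.2] 29.3
0.599 ax,lat,z [-3.3 -0.1 -0.1] 29.6
0.6005 ax,lat,z [-4.  -0.5 -0.2] 29.9
0.602 ax,lat,z [-5.5 -0.5  0.1] 30.3
0.6035 ax,lat,z [-8.  -0.2  0.4] 30.6
0.605 ax,lat,z [-10.7  -0.5   1.1] 30.9
stop
```

The force profile matches the button: contact at 0.5965, then a stiff stop past 0.602. One quick look before handing in.

```bash
python3 - <<'E'
from h import *
env.pause(.3);s=st();print(s['wrist_force']@ex)
snap('scene','scene8');f=cv2.imread('pics/scene8.png')[130:270,210:390];cv2.imwrite('pics/c8.png',cv2.resize(f,None,fx=4,fy=4))
E
```

```text
t 31.24 p [ 0.5378 -0.1274  0.0812] F [-10.96  -1.34   1.04] w 0.0098 g 44.9 q7 1.38
-11.025206693549128
```

View pics/c8.png

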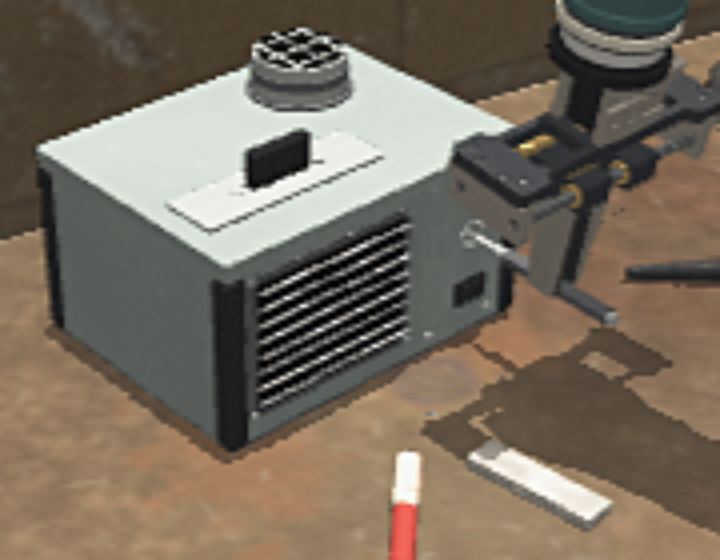

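The pin is in the access hole at (470,232), the screen's strip lies flat at (275,180), and the marker and coupon are undisturbed.

```bash
python3 -c "
from h import *
print(workorder.finish_job())"
```

```text
the job is handed in; nothing more can be done
None
```

The job is handed in at about 31 s of the 56 s allowed: the screen is home in its slot and released, and the punch is in the gripper with its pin through the access hole, pressing the reset button against its stop at about 11 N; no verdict came back.

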